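# Set a damper's click adjuster: fully in, then three clicks out

## Robot

A 7-joint arm with a two-finger parallel gripper is mounted at the origin on a cart in front of the work surface, level with it; the furniture and walls round the work are solid. World frame = base frame: x ahead of the robot, y to its left, z up, the work surface at z = 0. Lengths are in m, angles in rad, forces in N, time in s.
With the tool pointing down it reaches from about 0.4 to 0.85 m from the base axis. Payload 10.4 kg.
Tool frame: the origin (TCP) lies between the finger pads; the fingertips stand manip.finger_overhang ahead of it and the grasp point (between the pads) lies 11 mm behind it (manip.finger_overhang is the distance from the TCP to the fingertips, in m); x points along the fingers, z is the direction in which the jaws open and shut, and the axes are right-handed (so a half turn about x gives the same grasp; the last joint's range is limited). The gripper opens to 85 mm and grips with 20 to 120 N. Pads are 22 mm wide; open, the fingers measure 114 mm over their backs; the gripper's body (76 mm by 85 mm) begins 54 mm behind the grasp point. The pads swing forward as they close: fully open they stand 13 mm farther back than shut.
Start: joints at [1.305, 0.332, -0.065, 1.46, 0.022, 1.35, -0.088], TCP at [0.15, -0.607, 0.239] pointing down, gripper open.
Joint ranges: [-2.6, 2.6], [-0.5, 2.12], [-1.47, 1.34], [0.16, 2.42], [-1.27, 4.41], [0.06, 2.06], [-2.6, 2.6]. Speed limits (rad/s): [2.22, 2.22, 2.79, 2.79, 3.14, 3.14, 3.14].

## Interface

Orientations are given as a unit quaternion [x, y, z, w].
In Python, from workcell import get_obs, camera, workorder, manip gives the robot as it stands. The module is installed in compiled form; this text tells all that it offers.
- The arm moves only by the tool play_rows, never from a script. Its argument "increments" is text: rows parted by semicolons, each of 4 numbers parted by spaces: the shift along the tool's x, y, z in m, then the turn about the tool's x in rad. A call has 1 to 20 rows; each row shifts and turns the pose as measured when the row begins, along the tool's axes as they then stand; what a row does not reach is not made up. A row lasts 1/10 s, in which the tool goes at most 50 mm and 8.59 degrees, less where a joint would pass 70% of its speed; a pose out of reach is approached as far as the arm can. A call is refused whole if a number of a shift passes 0.05 or a number of a turn 0.15, either way. A call with a gripper value outside its range is refused whole. "hand" is the gripper command: -1 is fully open, 1 is shut, values between are in proportion, set as the call begins (left out, the last holds). The fingers move at their own pace and stop on an object; "squeeze" is the grip in N (left out, the last holds). Time passes only in rows, so rows that do not move let the fingers close. It gives the time, the measured TCP pose, the force and the opening at its end, in the units of the state.
- get_obs(): the state, without advancing time (a new reading comes with each control period).
- camera(name): name is "side" or "top" or "wrist"; returns a dict with "img" (420x560x3 uint8, blue, green, red), "fov_y" (degrees; the focal length in pixels is half the picture's height over the tangent of half this angle, whatever the lens; pixels are square), "cx", "cy" (the principal point, pixels), "R" (3x3) and "t" (3): a world point X has camera coordinates R X + t; the wrist camera has in their place "tool_from_camera" (4x4, takes a point from camera to tool coordinates, whose origin is the TCP and whose axes are the tool frame's). Camera axes: x right, y down, z forward; pixel columns grow to the right and rows downward; lengths in m; the calibration is good to about 2 mm. A picture is of the moment at which its call begins: read the wrist's pose just before it. There is no depth.
- workorder.hand_in(): hands the job in, once; it reports no verdict.
The state is a dict: "clock": time; "joint_pos": joint angles; "joint_velocities": joint speeds; "tau": joint torques, N m; "position": TCP position; "ee_rot": TCP orientation; "ft_force": force on the tool from outside, world axes, zero at the start; "torque": the same for the moment, N m; "grip_width": opening from 0.0 (shut) to 1.0 (fully open).
Only numpy, scipy, OpenCV 4.12 (cv2) and the standard library are available. Lean on these libraries where they do the work, as an engineer would, in place of code of your own. Each camera call takes 0.05 s, during which the arm holds its last target.

## Task

Set the damper's adjuster: push its knob down gently until it bottoms so that it unlocks, turn it clockwise (seen from above) all the way in to its stop, then count it back out anticlockwise by three clicks from the stop, and let it spring up and lock there. Never force it - do not press or twist hard - and leave the parts lying round it where they are.

Things in the scene. Friction and masses are not known exactly. Their poses are not given: they have to be found in the camera images.
- damper: damper head: upright grey aluminium barrel (74 mm diameter, top face 80 mm above the bench) in a dark 110 x 110 x 12 mm square foot bolted down, with a brass plug 16 mm in diameter standing 12 mm out of the barrel at 60 mm height on its -x side. Fixed. Origin: centre of the foot's underside, on the barrel's and knob's axis; z up.
- knob_grip (a point): point on the knob's axis at mid-height of its finger bar, 124 mm above the bench when the knob is up. Its x axis lies along the bar's length (white mark on the bar's top at the -x end), y across its thickness, z up; it turns and sinks with the knob.
- knob: black knob on its steel stem: flange 48 mm in diameter, 6 mm thick (top at 108 mm height) with an upright finger bar 42 long, 14 thick, 32 mm high (108 to 140 mm). Origin: on the axis under the flange; does not turn. Up = locked. A 3 to 5 N spring holds it up; pushed 2 to 14 mm (hidden, varies) it turns freely; 1.3 mm lower it bottoms (12 N/mm). Push 8 to 10 N, stay down to turn. 22 N breaks it.
- adjuster (a joint): turning angle of the knob in rad, 0 at the stop when fully in (clockwise seen from above), growing anticlockwise (out). Click positions every 0.419 rad (24 degrees; 15 a turn), the stop being click 0; it starts at click 4, 5 or 6. Each click takes 0.1 to 0.2 N m. The stop gives a little under load (4 N m per rad, so slightly negative): the torque climbs past that of a click; forced to -0.15 rad it breaks. Up, it is locked with 0.12 rad of play.
- float_bowl: black shallow carburettor float bowl, 62 x 84 x 20 mm, loose on the bench 12 to 16 cm to the left of the damper (damper's +y); leave alone. Origin: centre of its underside.
- spanner_13: small steel spanner, 25 x 165 x 6 mm, long axis y, loose on the bench to the right of the damper (damper's -y); leave alone. Origin: centre of its underside.
- slide_spring: steel coil spring lying down, 19 x 62 x 19 mm, long axis y, loose on the bench behind the damper (damper's +x); leave alone. Origin: centre of its underside.

How it is judged:
On the way:
1. the knob is turned fully in to its stop (value of joint adjuster below 0.08 rad), for 0.1 s.
At the end, for the whole second after the job is handed in: the knob stands at the third click out from its fully-in stop (1.257 rad, within 0.11), having been at the stop before, and has sprung back up to within 1.5 mm of its full height, at rest; the loose parts were never moved by more than 15 mm (value of joint adjuster between 1.147 and 1.367 rad and z of knob_grip in the frame of damper above 0.1225 m and velocity of joint adjuster between -0.1 and 0.1 rad/s); the robot touches nothing.
It fails at once if the knob is forced: pressed on its shoulder, or twisted against its lock, with more than 22 N (contact force between knob and damper above 22 N).
It fails at once if the knob is forced past its fully-in stop by more than 0.15 rad (value of joint adjuster below -0.15 rad).
It fails at once if a loose part beside the damper is moved by more than 15 mm (distance of any of float_bowl, spanner_13, slide_spring from where it was at the start of the episode above 0.015 m).
It also fails if it takes over 64 s, if anything falls off the work surface, if the arm or the gripper's body presses on something with over 40 N, if the wrist force passes 120 N, or if a joint passes its speed limit or range.

## Working session

There is one attempt and no reset: what is moved stays moved. The work goes in short steps, Python scripts to look and compute and a tool call to move; the robot and the scene stay as the last step left them, time stands still between calls to the robot, and variables do not carry over. Pictures are saved under pics/ and viewed, and the job is handed in when it is done.

Besides the shell and the picture viewer there is one more tool, called after "Request:" by a JSON object that holds its "api" and its "payload". play_rows: Moves the arm, as the interface text tells. Its arguments: {"type":"object","properties":{"increments":{"type":"string"},"hand":{"type":"number"},"squeeze":{"type":"number"}},"required":["increments"]}

```bash
ls; mkdir -p pics; python3 - <<'E'
from workcell import get_obs,camera,manip
import cv2
print(get_obs()); print(manip.finger_overhang)
for n in("side","top"):
    c=camera(n); cv2.imwrite(f"pics/{n}0.png",c["img"]); print({k:v for k,v in c.items() if k!="img"})
E
```

```text
pics
{'clock': 0.0, 'joint_pos': array([ 1.30539866,  0.33288676, -0.06474526,  1.46089907,  0.02163777,
        1.34989544, -0.08853064]), 'joint_velocities': array([-1.59530184e-03, -3.01968238e-04,  5.49554565e-04, -6.44429135e-04,
       -6.94953927e-04,  1.61625996e-03,  1.68772198e-05]), 'tau': array([ 8.22747206e-04, -6.25454521e+01,  4.97253437e-02, -3.91611171e+01,
        1.63256162e-02,  9.71406873e-03,  1.54428363e-07]), 'position': array([ 0.15018983, -0.60633117,  0.23852692]), 'ee_rot': array([ 0.4360373 ,  0.55728438, -0.43547925,  0.5564741 ]), 'ft_force': array([ 0.02262196, -0.57549753, -0.2266572 ]), 'torque': array([-0.04316695,  0.01018567, -0.01641949]), 'grip_width': 0.9985830459283477}
0.008
{'fov_y': 55.79442223205079, 'cx': 280.2954123353424, 'cy': 212.94526481172858, 'R': array([[ 0.98737286, -0.15725751,  0.01910254],
       [-0.08980618, -0.65500364, -0.75027001],
       [ 0.13049783,  0.73908072, -0.66085551]]), 't': array([-0.58048702,  0.05678861,  0.9321119 ])}
{'fov_y': 47.01760133498701, 'cx': 280.5264487300899, 'cy': 217.06788810553053, 'R': array([[-0.01898113, -0.99968918,  0.01616379],
       [-0.98964539,  0.01648502, -0.14258418],
       [ 0.14227341, -0.01870282, -0.98965069]]), 't': array([-0.09520741,  0.57472457,  0.86275169])}
```

View pics/side0.png

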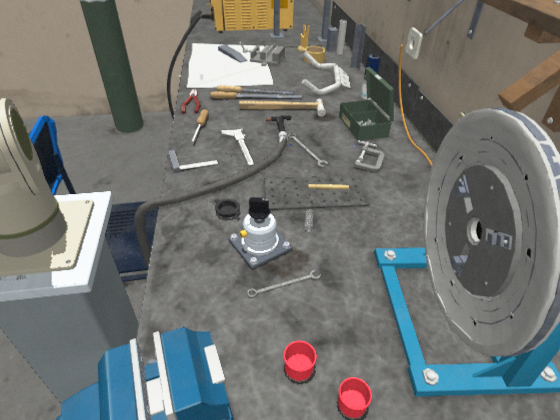

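View pics/top0.png

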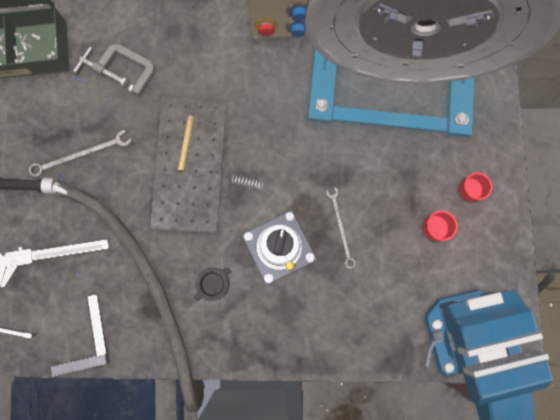

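```bash
python3 - <<'E'
import cv2,numpy as np
a=cv2.imread("pics/top0.png")[200:300,220:340]; b=cv2.imread("pics/side0.png")[185:275,215:315]
cv2.imwrite("pics/c1.png",np.hstack([cv2.resize(a,(480,400),interpolation=2)]))
cv2.imwrite("pics/c2.png",cv2.resize(b,(600,540),interpolation=2))
E
```

```text
(no output)
```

View pics/c1.png

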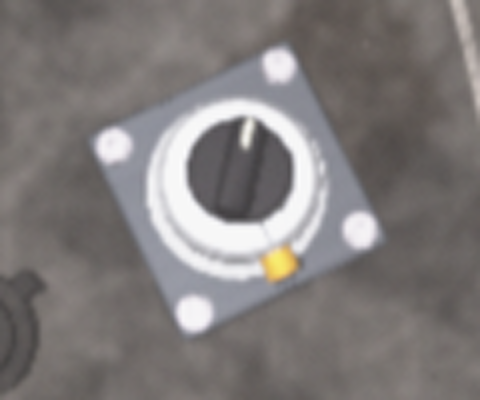

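View pics/c2.png

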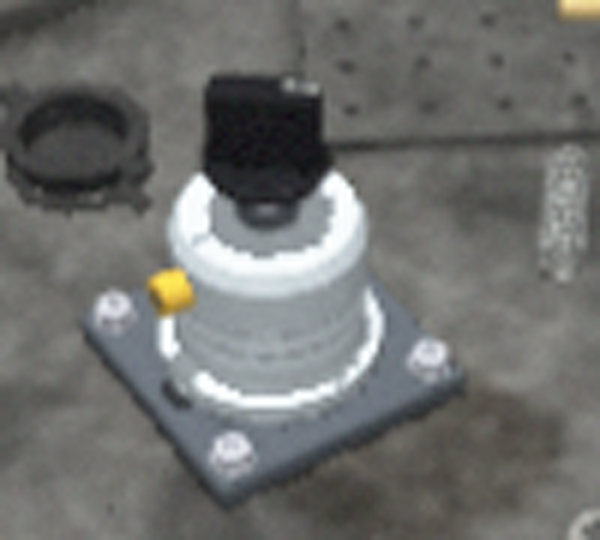

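```bash
cat > h.py <<'E'
import numpy as np
from workcell import get_obs,camera,manip
from scipy.spatial.transform import Rotation as Ro
def ray(c,u,v,z,h=420):
    f=h/2/np.tan(np.radians(c["fov_y"])/2)
    d=c["R"].T@np.array([(u-c["cx"])/f,(v-c["cy"])/f,1]); o=-c["R"].T@c["t"]
    return o+d*(z-o[2])/d[2]
def proj(c,X,h=420):
    f=h/2/np.tan(np.radians(c["fov_y"])/2); p=c["R"]@np.asarray(X)+c["t"]
    return np.array([c["cx"]+f*p[0]/p[2],c["cy"]+f*p[1]/p[2]])
E
python3 - <<'E'
from h import *
c=camera("top"); s=camera("side")
P=lambda u,v,z:ray(c,220+u/4-.4,200+v/4-.4,z)
C=[P(*k,.012) for k in((285,43),(92,137),(190,337),(384,240))]
print("corners",np.round(C,4),np.mean(C,0),[np.linalg.norm(C[i]-C[i-1]) for i in range(4)])
e=(C[0]+C[3]-C[1]-C[2]); print("edge ang",[np.degrees(np.arctan2(*(C[i]-C[i-1])[[1,0]])) for i in range(4)])
print("flange",P(240,168,.108),np.linalg.norm(P(187,168,.108)-P(293,168,.108)))
a=P(250,119,.14);b=P(232,213,.14);a2=P(249,120,.14)
print("bar",a,b,np.linalg.norm(a-b),np.degrees(np.arctan2(*(a-b)[[1,0]])),(a+b)/2)
pl=P(280,260,.06);print("plug",pl,np.degrees(np.arctan2(*(pl-np.mean(C,0))[[1,0]])))
# side: mark
f=lambda u,v,z:ray(s,215+u/6-.4,185+v/6-.4,z)
print("side bar",f(208,78,.14),f(322,92,.14))
o=get_obs();print(Ro.from_quat(o["ee_rot"]).as_matrix())
E
```

```text
corners [[ 0.5901 -0.1263  0.012 ]
 [ 0.5458 -0.0324  0.012 ]
 [ 0.4496 -0.0781  0.012 ]
 [ 0.4939 -0.1716  0.012 ]] [ 0.51985112 -0.10209214  0.012     ] [np.float64(0.10635183186892883), np.float64(0.10380834437027754), np.float64(0.10650740060429882), np.float64(0.10344335410432438)]
edge ang [np.float64(25.211612574976968), np.float64(115.23137953678022), np.float64(-154.59194881023257), np.float64(-64.6827301018181)]
flange [ 0.52076799 -0.10178174  0.108     ] 0.045667500627751295
bar [ 0.53816819 -0.10580894  0.14      ] [ 0.49924586 -0.09761944  0.14      ] 0.03977456405113011 -11.882064339880491 [ 0.51870703 -0.10171419  0.14      ]
plug [ 0.48310894 -0.11987818  0.06      ] -154.16945778658237
side bar [ 0.50407034 -0.093378    0.14      ] [ 0.54270788 -0.10641662  0.14      ]
[[-1.94226579e-04  9.70663254e-01  2.40442945e-01]
 [ 7.67431347e-04  2.40443024e-01 -9.70662950e-01]
 [-9.99999687e-01 -4.00509081e-06 -7.91617834e-04]]
```

Request:
{"api": "play_rows", "payload": {"increments": "-0.003 0.034 -0.028 0;-0.003 0.034 -0.028 0;-0.003 0.034 -0.028 0;-0.003 0.034 -0.028 0;-0.003 0.034 -0.028 0;-0.003 0.034 -0.028 0;-0.003 0.034 -0.028 0;-0.003 0.034 -0.028 0;-0.003 0.034 -0.028 0;-0.003 0.034 -0.028 0", "hand": -1, "squeeze": 40}}

```text
clock: 1.2
position: [0.4171, -0.2444, 0.267]
ee_rot: [0.438, 0.555, -0.44, 0.553]
ft_force: [0.6, -1.1, 0.2]
grip_width: 0.994
```

```bash
cat > st.py <<'E'
from h import *
o=get_obs();R=Ro.from_quat(o["ee_rot"]).as_matrix()
np.set_printoptions(precision=4,suppress=True)
print(o["clock"],"p",o["position"],"q",o["joint_pos"],"F",o["ft_force"],"T",o["torque"],"w",o["grip_width"])
za=np.degrees(np.arctan2(R[1,2],R[0,2]));print("zang",za,"tilt",R[:,0])
import sys
T=np.array([.520,-.102,.15]) if len(sys.argv)<2 else np.array(eval(sys.argv[1]))
print("tool delta",R.T@(T-o["position"]))
E
python3 st.py
```

```text
1.2 p [ 0.4171 -0.2444  0.267 ] q [ 0.8549  0.0307 -0.4255  1.7571  0.0142  1.3605 -0.9137] F [ 0.6437 -1.088   0.2477] T [-0.032  -0.038  -0.0414] w 0.994487126505579
zang -76.78848556564294 tilt [-0.0041  0.0006 -1.    ]
tool delta [ 0.1166  0.1331 -0.1149]
```

Request:
{"api": "play_rows", "payload": {"increments": "0.008 0.033 -0.029 0;0.008 0.033 -0.029 0;0.008 0.033 -0.029 0;0.008 0.033 -0.029 0;0 0 0 0.14;0 0 0 0.14;0 0 0 0.14"}}

```text
clock: 1.9
position: [0.525, -0.0865, 0.2339]
ee_rot: [0.545, 0.451, -0.545, 0.449]
ft_force: [0.0, -0.3, -0.8]
grip_width: 0.999
```

```bash
python3 st.py
```

```text
1.9 p [ 0.525  -0.0865  0.2339] q [ 0.5808  0.1754 -0.5577  1.6884  0.0936  1.3067 -1.7559] F [ 0.0064 -0.3    -0.7923] T [ 0.006  -0.0344 -0.0753] w 0.9987257683775066
zang -100.91572309503185 tilt [-0.0016  0.0022 -1.    ]
tool delta [ 0.0839 -0.0018  0.0164]
```

Request:
{"api": "play_rows", "payload": {"increments": "0 0 0 -0.149;0 0 0 -0.149;0 0 0 -0.149;0 0 0 -0.149;0 0 0 -0.149;0 0 0 -0.149;0 0 0 -0.149;0 0 0 -0.149;0 0 0 -0.149;0 0 0 -0.149;0 0 0 -0.149;0 0 0 -0.149;0 0 0 -0.149;0 0 0 -0.149;0 0 0 -0.149;0 0 0 -0.149;0 0 0 -0.149;0 0 0 -0.149;0 0 0 -0.149;0 0 0 -0.149"}}

```text
clock: 3.9
position: [0.5227, -0.0863, 0.2312]
ee_rot: [-0.406, 0.579, 0.41, 0.576]
ft_force: [-0.1, 0.1, -0.2]
grip_width: 1.002
```

```bash
python3 st.py;python3 - <<'E'
from h import *; import cv2
o=get_obs();c=camera("wrist");cv2.imwrite("pics/w1.png",c["img"]);print(repr(c["tool_from_camera"]),c["fov_y"],c["cx"],c["cy"])
R=Ro.from_quat(o["ee_rot"]).as_matrix();M=c["tool_from_camera"]
Rc=R@M[:3,:3];tc=o["position"]+R@M[:3,3]
c["R"]=Rc.T;c["t"]=-Rc.T@tc
import pickle;pickle.dump(c,open("w1.pkl","wb"))
for X in [(.520,-.102,.14),(.5410,-.1064,.14),(.4995,-.0976,.14)]: print(proj(c,X))
E
```

```text
3.9 p [ 0.5227 -0.0863  0.2312] q [ 0.8445  0.2302 -0.8693  1.6818  0.1787  1.3207  1.1725] F [-0.0885  0.1273 -0.1703] T [-0.0065 -0.0177 -0.0337] w 1.0015353630258774
zang 70.4680743759041 tilt [-0.0071  0.002  -1.    ]
tool delta [ 0.0812 -0.0033 -0.0157]
array([[-1.18432920e-03, -3.25394446e-01,  9.45577629e-01,
        -1.35392151e-01],
       [-8.73023945e-04, -9.45577595e-01, -3.25395528e-01,
         8.42704429e-02],
       [ 9.99998918e-01, -1.21088734e-03,  8.35798013e-04,
        -7.22771563e-04],
       [ 0.00000000e+00,  0.00000000e+00,  0.00000000e+00,
         1.00000000e+00]]) 65.9829919250485 281.21336223693874 213.1510333003134
[261.07280604 225.3627543 ]
[265.36965333 251.15645663]
[256.7746089  198.70992426]
```

View pics/w1.png

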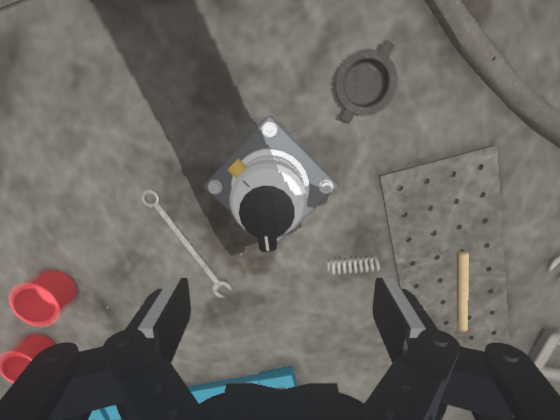

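```bash
python3 - <<'E'
import cv2
a=cv2.imread("pics/w1.png")[170:270,215:315]
cv2.imwrite("pics/c3.png",cv2.convertScaleAbs(cv2.resize(a,(600,600),interpolation=2),alpha=2,beta=10))
E
```

```text
(no output)
```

View pics/c3.png

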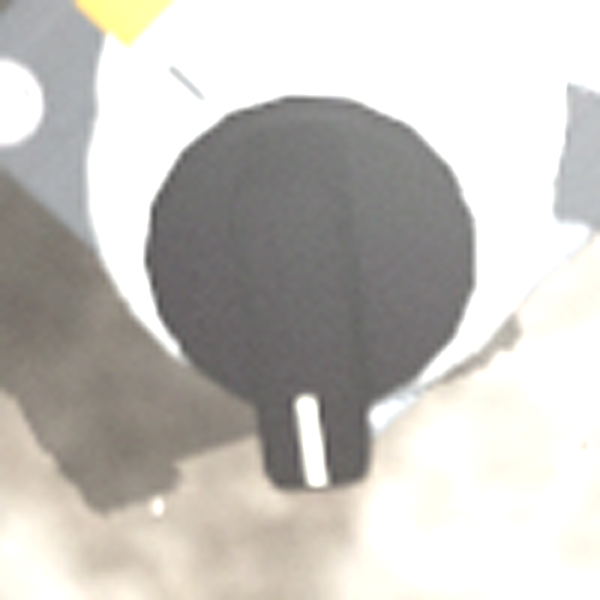

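```bash
python3 - <<'E'
from h import *; import pickle
c=pickle.load(open("w1.pkl","rb"))
P=lambda u,v,z:ray(c,215+u/6-.4,170+v/6-.4,z)
L,Rr=P(146,262,.108),P(474,262,.108);print("flange",(L+Rr)/2,np.linalg.norm(L-Rr)); print(P(310,262,.108))
t,b=P(305,397,.14),P(317,487,.14);print("mark",t,b,np.degrees(np.arctan2(*(b-t)[[1,0]])))
l,r=P(268,485,.14),P(374,480,.14);print("end",l,r,(l+r)/2,np.linalg.norm(l-r))
# bar edge lines: right edge (345,140 far)-(368,470); left (235,230)-(265,440)
for a,bb in (((348,190),(372,455)),((236,230),(265,450))):
    x,y=P(*a,.14),P(*bb,.14);print("edge",x,y,np.degrees(np.arctan2(*(y-x)[[1,0]])))
print(proj(c,(.52,-.102,.108)))
E
```

```text
flange [ 0.52195579 -0.10003983  0.108     ] 0.04621393056744824
[ 0.52195531 -0.10004118  0.108     ]
mark [ 0.52900038 -0.10186769  0.14      ] [ 0.54122453 -0.10478554  0.14      ] -13.425048483457493
end [ 0.53884845 -0.11061713  0.14      ] [ 0.54275399 -0.09755042  0.14      ] [ 0.54080122 -0.10408378  0.14      ] 0.013637889244760974
edge [ 0.50520093 -0.08738425  0.14      ] [ 0.53937334 -0.09660338  0.14      ] -15.097968734068788
edge [ 0.50539665 -0.10210031  0.14      ] [ 0.53413587 -0.10923471  0.14      ] -13.941641049609657
[263.28360677 211.93613171]
```

Request:
{"api": "play_rows", "payload": {"increments": "0 -0.003 -0.014 -0.115;0.01 0 0 0;0 0 0 0"}}

```text
clock: 4.25
position: [0.5206, -0.1003, 0.22]
ee_rot: [-0.439, 0.554, 0.443, 0.551]
ft_force: [-0.8, 0.0, 0.3]
grip_width: 0.998
```

```bash
python3 st.py .521,-.1005,.122
```

```text
4.25 p [ 0.5206 -0.1003  0.22  ] q [ 0.8735  0.2428 -0.8751  1.6957  0.1902  1.3009  1.3078] F [-0.7697  0.0465  0.2658] T [ 0.029   0.0018 -0.0136] w 0.9978633994595408
zang 77.20023338773339 tilt [-0.0076  0.0024 -1.    ]
tool delta [ 0.098  -0.0012 -0.0002]
```

Request:
{"api": "play_rows", "payload": {"increments": "0.025 0 0 0;0.025 0 0 0;0.025 0 0 0;0.015 0 0 0;0.006 0 0 0;0 0 0 0"}}

```text
clock: 4.85
position: [0.5205, -0.0968, 0.1208]
ee_rot: [-0.433, 0.559, 0.437, 0.556]
ft_force: [0.0, -0.6, 0.6]
grip_width: 1.0
```

```bash
python3 st.py .521,-.1005,.122;python3 - <<'E'
from h import *; import cv2
c=camera("side");cv2.imwrite("pics/s2.png",cv2.resize(c["img"][120:280,180:350],(680,600)[:2],interpolation=2))
E
```

```text
4.85 p [ 0.5205 -0.0968  0.1208] q [ 0.8227  0.3456 -0.8405  1.814   0.2817  1.1149  1.2098] F [ 0.0204 -0.6337  0.6286] T [-0.0337 -0.0214 -0.0019] w 1.0001185342599923
zang 75.95414042397181 tilt [-0.0066  0.003  -1.    ]
tool delta [-0.0013 -0.0014 -0.0035]
```

View pics/s2.png

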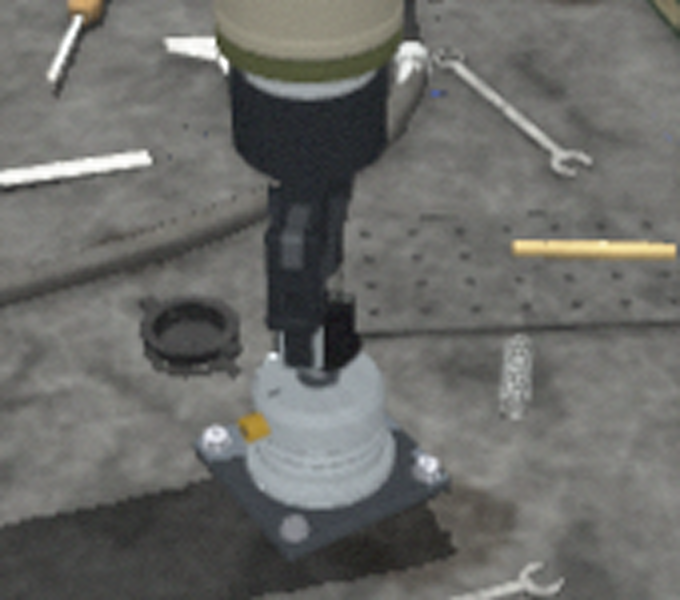

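Request:
{"api": "play_rows", "payload": {"increments": "-0.001 -0.0012 -0.0035 -0.02;0 0 0 0;0 0 0 0", "hand": 0.4, "squeeze": 25}}

```text
clock: 5.2
position: [0.5227, -0.1011, 0.125]
ee_rot: [-0.44, 0.553, 0.442, 0.553]
ft_force: [-0.7, -0.6, -0.6]
grip_width: 0.518
```

```bash
python3 st.py .521,-.1005,.122;python3 - <<'E'
from h import *; import cv2
c=camera("wrist");cv2.imwrite("pics/w2.png",c["img"])
E
```

```text
5.2 p [ 0.5227 -0.1011  0.125 ] q [ 0.8314  0.3442 -0.8435  1.8061  0.2821  1.1199  1.2381] F [-0.6938 -0.5739 -0.6347] T [-0.0446 -0.0025  0.0393] w 0.5175310605599096
zang 77.13965658769013 tilt [-0.0022  0.0016 -1.    ]
tool delta [0.003  0.0018 0.0002]
```

View pics/w2.png

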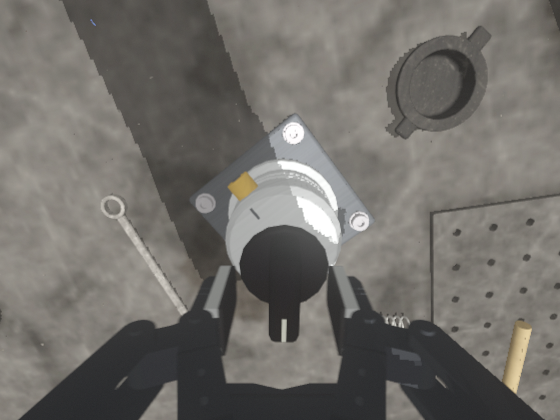

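Request:
{"api": "play_rows", "payload": {"increments": "0.003 0.0015 0 0;0 0 0 0;0 0 0 0;0 0 0 0;0 0 0 0", "hand": 1, "squeeze": 25}}

```text
clock: 5.75
position: [0.5216, -0.0997, 0.1222]
ee_rot: [-0.44, 0.552, 0.442, 0.553]
ft_force: [0.1, 0.8, 0.1]
grip_width: 0.161
```

```bash
python3 st.py .521,-.1005,.122
```

```text
5.75 p [ 0.5216 -0.0997  0.1222] q [ 0.8312  0.3437 -0.844   1.8133  0.2824  1.1119  1.2365] F [0.1087 0.8202 0.0597] T [ 0.1424 -0.0458  0.0605] w 0.16054818568527898
zang 77.19853796772699 tilt [-0.0008  0.002  -1.    ]
tool delta [ 0.0002  0.0004 -0.0009]
```

Request:
{"api": "play_rows", "payload": {"increments": "0.001 0 0 0;0.001 0 0 0;0.001 0 0 0"}}

```text
clock: 6.05
position: [0.5216, -0.0996, 0.1197]
ee_rot: [-0.441, 0.552, 0.442, 0.553]
ft_force: [-0.7, 1.1, 3.4]
grip_width: 0.155
```

```bash
python3 st.py
```

```text
6.05 p [ 0.5216 -0.0996  0.1197] q [ 0.8292  0.3469 -0.8426  1.8158  0.2858  1.1074  1.2337] F [-0.6674  1.1147  3.4209] T [0.1947 0.2879 0.1035] w 0.15489522225314042
zang 77.1986730192222 tilt [-0.0008  0.0016 -1.    ]
tool delta [-0.0303  0.0011 -0.0026]
```

Request:
{"api": "play_rows", "payload": {"increments": "0.001 0 0 0;0.001 0 0 0"}}

```text
clock: 6.25
position: [0.5216, -0.0997, 0.1176]
ee_rot: [-0.44, 0.553, 0.442, 0.553]
ft_force: [-1.1, 1.6, 3.4]
grip_width: 0.159
```

Request:
{"api": "play_rows", "payload": {"increments": "0.001 0 0 0;0.001 0 0 0"}}

```text
clock: 6.45
position: [0.5217, -0.0997, 0.1155]
ee_rot: [-0.441, 0.553, 0.442, 0.553]
ft_force: [-0.9, 1.1, 4.0]
grip_width: 0.158
```

Request:
{"api": "play_rows", "payload": {"increments": "0.001 0 0 0"}}

```text
clock: 6.55
position: [0.5216, -0.0997, 0.1144]
ee_rot: [-0.441, 0.553, 0.442, 0.553]
ft_force: [-2.3, 1.1, 3.5]
grip_width: 0.159
```

Request:
{"api": "play_rows", "payload": {"increments": "0.001 0 0 0"}}

```text
clock: 6.65
position: [0.5216, -0.0997, 0.1134]
ee_rot: [-0.441, 0.553, 0.442, 0.553]
ft_force: [-1.8, 1.0, 4.1]
grip_width: 0.161
```

Request:
{"api": "play_rows", "payload": {"increments": "0.001 0 0 0"}}

```text
clock: 6.75
position: [0.5216, -0.0997, 0.1123]
ee_rot: [-0.44, 0.553, 0.442, 0.553]
ft_force: [-2.1, 1.4, 4.7]
grip_width: 0.16
```

Request:
{"api": "play_rows", "payload": {"increments": "0.0007 0 0 0"}}

```text
clock: 6.85
position: [0.5217, -0.0997, 0.1115]
ee_rot: [-0.441, 0.553, 0.442, 0.553]
ft_force: [-1.1, 0.8, 3.8]
grip_width: 0.158
```

Request:
{"api": "play_rows", "payload": {"increments": "0.0007 0 0 0"}}

```text
clock: 6.95
position: [0.5217, -0.0997, 0.1108]
ee_rot: [-0.44, 0.553, 0.442, 0.553]
ft_force: [-1.9, 1.0, 4.2]
grip_width: 0.154
```

Request:
{"api": "play_rows", "payload": {"increments": "0.0007 0 0 0"}}

```text
clock: 7.05
position: [0.5217, -0.0997, 0.11]
ee_rot: [-0.441, 0.553, 0.442, 0.553]
ft_force: [-0.9, 1.1, 4.9]
grip_width: 0.158
```

Request:
{"api": "play_rows", "payload": {"increments": "0.0007 0 0 0"}}

```text
clock: 7.15
position: [0.5217, -0.0997, 0.1095]
ee_rot: [-0.441, 0.553, 0.442, 0.553]
ft_force: [-3.2, 1.1, 10.5]
grip_width: 0.153
```

Request:
{"api": "play_rows", "payload": {"increments": "0.0006 0 0 0"}}

```text
clock: 7.25
position: [0.5217, -0.0997, 0.1092]
ee_rot: [-0.441, 0.553, 0.442, 0.553]
ft_force: [-4.5, 1.6, 12.8]
grip_width: 0.162
```

Request:
{"api": "play_rows", "payload": {"increments": "0.0006 0 0 0"}}

```text
clock: 7.35
position: [0.5217, -0.0997, 0.1092]
ee_rot: [-0.441, 0.553, 0.442, 0.552]
ft_force: [-4.8, 1.6, 13.2]
grip_width: 0.158
```

Request:
{"api": "play_rows", "payload": {"increments": "-0.0003 0 0 0"}}

```text
clock: 7.45
position: [0.5217, -0.0997, 0.1098]
ee_rot: [-0.441, 0.553, 0.441, 0.552]
ft_force: [-2.5, 1.3, 5.5]
grip_width: 0.16
```

Request:
{"api": "play_rows", "payload": {"increments": "0 0 0 0"}}

```text
clock: 7.55
position: [0.5216, -0.0997, 0.1099]
ee_rot: [-0.441, 0.553, 0.441, 0.552]
ft_force: [-1.9, 0.9, 4.6]
grip_width: 0.158
```

```bash
python3 st.py
```

```text
7.55 p [ 0.5216 -0.0997  0.1099] q [ 0.8217  0.3595 -0.8368  1.8245  0.2988  1.0907  1.2234] F [-1.9124  0.8863  4.6278] T [0.2065 0.4283 0.0639] w 0.15825099985292457
zang 77.1868171260219 tilt [-0.0014  0.0002 -1.    ]
tool delta [-0.0401  0.0011 -0.0026]
```

Request:
{"api": "play_rows", "payload": {"increments": "0.0006 0 0 0;0.0004 0 0 0.04;0.0004 0 0 0.06"}}

```text
clock: 7.85
position: [0.5217, -0.0996, 0.1094]
ee_rot: [-0.412, 0.575, 0.413, 0.574]
ft_force: [-4.8, 1.0, 9.9]
grip_width: 0.159
```

```bash
python3 st.py
```

```text
7.85 p [ 0.5217 -0.0996  0.1094] q [ 0.8069  0.355  -0.8189  1.8255  0.2912  1.0876  1.127 ] F [-4.7796  1.0463  9.9137] T [0.2079 0.9833 0.1646] w 0.1585676615886492
zang 71.36598508949886 tilt [-0.0015 -0.0004 -1.    ]
tool delta [-0.0406  0.0009 -0.0028]
```

Request:
{"api": "play_rows", "payload": {"increments": "0.0004 0 0 0.08;0.0003 0 0 0.08;0.0003 0 0 0.08;0.0003 0 0 0.08"}}

```text
clock: 8.25
position: [0.5218, -0.0993, 0.1096]
ee_rot: [-0.312, 0.635, 0.312, 0.634]
ft_force: [-3.4, 1.5, 8.2]
grip_width: 0.154
```

```bash
python3 st.py
```

```text
8.25 p [ 0.5218 -0.0993  0.1096] q [ 0.7604  0.3389 -0.7622  1.8273  0.2643  1.0811  0.8134] F [-3.3709  1.5464  8.2475] T [0.2426 0.815  0.1914] w 0.1535883072278176
zang 52.31301409942904 tilt [-0.0017 -0.001  -1.    ]
tool delta [-0.0404 -0.0002 -0.0033]
```

Request:
{"api": "play_rows", "payload": {"increments": "0.0003 0 0 0.1;0.0003 0 0 0.1;0.0003 0 0 0.1;0.0003 0 0 0.1;0.0003 0 0 0.1"}}

```text
clock: 8.75
position: [0.522, -0.099, 0.1096]
ee_rot: [-0.138, 0.694, 0.137, 0.693]
ft_force: [-4.0, 1.1, 7.9]
grip_width: 0.154
```

```bash
python3 st.py
```

```text
8.75 p [ 0.522  -0.099   0.1096] q [ 0.6902  0.3185 -0.6781  1.8304  0.2275  1.0722  0.3193] F [-3.9997  1.1288  7.9332] T [0.2513 0.743  0.0845] w 0.15422139223918324
zang 22.498856839080776 tilt [-0.0014 -0.0016 -1.    ]
tool delta [-0.0404 -0.002  -0.0031]
```

Request:
{"api": "play_rows", "payload": {"increments": "0.0003 0 0 0.1;0.0003 0 0 0.1;0.0003 0 0 0.1"}}

```text
clock: 9.05
position: [0.5222, -0.0989, 0.1096]
ee_rot: [-0.029, 0.707, 0.027, 0.706]
ft_force: [-2.8, 0.7, 8.9]
grip_width: 0.158
```

```bash
python3 st.py
```

```text
9.05 p [ 0.5222 -0.0989  0.1096] q [ 0.6495  0.3084 -0.6299  1.8322  0.2079  1.0677  0.0206] F [-2.8113  0.7074  8.9096] T [0.3306 0.7423 0.2435] w 0.1581045987787905
zang 4.5671298929311135 tilt [-0.001 -0.002 -1.   ]
tool delta [-0.0404 -0.003  -0.0025]
```

Request:
{"api": "play_rows", "payload": {"increments": "0.0003 0 0 0.1;0.0003 0 0 0.1;0.0003 0 0 0.1"}}

```text
clock: 9.35
position: [0.5225, -0.0989, 0.1096]
ee_rot: [0.081, 0.702, -0.083, 0.702]
ft_force: [-3.1, 1.9, 8.1]
grip_width: 0.16
```

```bash
python3 st.py
```

```text
9.35 p [ 0.5225 -0.0989  0.1096] q [ 0.6097  0.2995 -0.5833  1.8339  0.1898  1.0636 -0.2792] F [-3.0666  1.9448  8.1147] T [0.3817 0.7478 0.0487] w 0.15952948571841757
zang -13.363461938458391 tilt [-0.0005 -0.0024 -1.    ]
tool delta [-0.0404 -0.0037 -0.0017]
```

Request:
{"api": "play_rows", "payload": {"increments": "0.0003 0 0 0.05;0.0003 0 0 0.05"}}

```text
clock: 9.55
position: [0.5226, -0.0989, 0.1096]
ee_rot: [0.119, 0.697, -0.121, 0.697]
ft_force: [-3.4, 1.4, 7.2]
grip_width: 0.16
```

```bash
python3 st.py|cut -c1-200
```

```text
9.55 p [ 0.5226 -0.0989  0.1096] q [ 0.5962  0.2967 -0.5677  1.8346  0.1842  1.0623 -0.3816] F [-3.3613  1.4286  7.2123] T [0.3851 0.827  0.2448] w 0.16049073194356622
zang -19.4660309554823 tilt [-0.0005 -0.0028 -1.    ]
tool delta [-0.0404 -0.0039 -0.0014]
```

Request:
{"api": "play_rows", "payload": {"increments": "0.0003 0 0 0.05"}}

```text
clock: 9.65
position: [0.5226, -0.0989, 0.1096]
ee_rot: [0.137, 0.694, -0.139, 0.694]
ft_force: [-2.1, 0.2, 8.3]
grip_width: 0.157
```

```bash
python3 st.py|cut -c1-200
```

```text
9.65 p [ 0.5226 -0.0989  0.1096] q [ 0.5897  0.2954 -0.5602  1.8349  0.1816  1.0618 -0.4318] F [-2.1173  0.1998  8.2918] T [0.3814 0.8171 0.1101] w 0.15667227905787678
zang -22.449519427204503 tilt [-0.0004 -0.003  -1.    ]
tool delta [-0.0404 -0.004  -0.0012]
```

Request:
{"api": "play_rows", "payload": {"increments": "0.0003 0 0 0.05"}}

```text
clock: 9.75
position: [0.5227, -0.0989, 0.1096]
ee_rot: [0.155, 0.69, -0.157, 0.69]
ft_force: [-3.3, 1.1, 7.5]
grip_width: 0.162
```

```bash
python3 st.py|cut -c1-200
```

```text
9.75 p [ 0.5227 -0.0989  0.1096] q [ 0.5833  0.2942 -0.5527  1.8351  0.1789  1.0612 -0.482 ] F [-3.2502  1.0542  7.4883] T [0.4276 0.8098 0.117 ] w 0.16229829507965687
zang -25.44171390524873 tilt [-0.0003 -0.0031 -1.    ]
tool delta [-0.0404 -0.0041 -0.001 ]
```

Past 4; not stopped there. Continue to about −38, then careful again around −43.

Request:
{"api": "play_rows", "payload": {"increments": "0.0003 0 0 0.07;0.0003 0 0 0.07;0.0003 0 0 0.07"}}

```text
clock: 10.05
position: [0.5228, -0.099, 0.1096]
ee_rot: [0.229, 0.668, -0.231, 0.669]
ft_force: [-3.2, 0.6, 8.2]
grip_width: 0.161
```

```bash
python3 st.py|cut -c1-200
```

```text
10.05 p [ 0.5228 -0.099   0.1096] q [ 0.5567  0.2892 -0.5217  1.8363  0.1676  1.0588 -0.6922] F [-3.1788  0.569   8.1717] T [ 0.3977  0.7291 -0.0092] w 0.16117037764893413
zang -37.96480952733033 tilt [-0.     -0.0034 -1.    ]
tool delta [-0.0404 -0.0043 -0.0003]
```

Request:
{"api": "play_rows", "payload": {"increments": "0.0003 0 0 0.05;0.0003 0 0 0.05"}}

```text
clock: 10.25
position: [0.5229, -0.0991, 0.1096]
ee_rot: [0.264, 0.655, -0.266, 0.656]
ft_force: [-2.7, 0.9, 8.2]
grip_width: 0.161
```

```bash
python3 st.py|cut -c1-200
```

```text
10.25 p [ 0.5229 -0.0991  0.1096] q [ 0.5438  0.2869 -0.5068  1.8369  0.1626  1.0576 -0.7938] F [-2.6591  0.8859  8.2376] T [0.463  0.7359 0.1832] w 0.16077072696672678
zang -44.00285993869628 tilt [ 0.0002 -0.0037 -1.    ]
tool delta [-0.0404 -0.0043  0.    ]
```

Request:
{"api": "play_rows", "payload": {"increments": "0.0003 0 0 0.04"}}

```text
clock: 10.35
position: [0.523, -0.0991, 0.1096]
ee_rot: [0.277, 0.649, -0.28, 0.651]
ft_force: [-2.9, 1.1, 7.3]
grip_width: 0.163
```

```bash
python3 st.py|cut -c1-200
```

```text
10.35 p [ 0.523  -0.0991  0.1096] q [ 0.5387  0.286  -0.501   1.8371  0.1606  1.0571 -0.8344] F [-2.8599  1.0733  7.2559] T [0.4008 0.7707 0.1397] w 0.16269177887821432
zang -46.41120560090802 tilt [ 0.0003 -0.0039 -1.    ]
tool delta [-0.0404 -0.0043  0.0002]
```

Request:
{"api": "play_rows", "payload": {"increments": "0.0003 0 0 0.04"}}

```text
clock: 10.45
position: [0.523, -0.0991, 0.1096]
ee_rot: [0.291, 0.643, -0.293, 0.645]
ft_force: [-3.7, 1.3, 7.9]
grip_width: 0.159
```

```bash
python3 st.py|cut -c1-200
```

```text
10.45 p [ 0.523  -0.0991  0.1096] q [ 0.5337  0.2851 -0.4952  1.8374  0.1587  1.0567 -0.8748] F [-3.7234  1.267   7.9129] T [0.4012 0.832  0.1653] w 0.1592552849964355
zang -48.805941160230525 tilt [ 0.0003 -0.004  -1.    ]
tool delta [-0.0404 -0.0043  0.0004]
```

Request:
{"api": "play_rows", "payload": {"increments": "0.0003 0 0 0.07;0.0003 0 0 0.07;0.0003 0 0 0.06"}}

```text
clock: 10.75
position: [0.5231, -0.0992, 0.1096]
ee_rot: [0.356, 0.609, -0.359, 0.611]
ft_force: [-2.3, 1.8, 7.8]
grip_width: 0.155
```

```bash
python3 st.py|cut -c1-200
```

```text
10.75 p [ 0.5231 -0.0992  0.1096] q [ 0.5091  0.281  -0.4666  1.8386  0.1488  1.0547 -1.0755] F [-2.2599  1.7936  7.7652] T [0.3907 0.6863 0.0429] w 0.15466812462331514
zang -60.73845986485245 tilt [ 0.0006 -0.0043 -1.    ]
tool delta [-0.0404 -0.0041  0.0011]
```

Request:
{"api": "play_rows", "payload": {"increments": "0.0003 0 0 0.04"}}

```text
clock: 10.85
position: [0.5231, -0.0993, 0.1096]
ee_rot: [0.369, 0.601, -0.372, 0.603]
ft_force: [-2.8, 1.1, 7.7]
grip_width: 0.155
```

```bash
python3 st.py|cut -c1-200
```

```text
10.85 p [ 0.5231 -0.0993  0.1096] q [ 0.504   0.2801 -0.4607  1.8388  0.1469  1.0543 -1.1167] F [-2.8058  1.109   7.7475] T [ 0.4319  0.7625 -0.0587] w 0.1551683475901226
zang -63.1838426116386 tilt [ 0.0006 -0.0044 -1.    ]
tool delta [-0.0404 -0.0041  0.0012]
```

Request:
{"api": "play_rows", "payload": {"increments": "0.0003 0 0 0.03"}}

```text
clock: 10.95
position: [0.5231, -0.0993, 0.1096]
ee_rot: [0.379, 0.595, -0.381, 0.597]
ft_force: [-2.8, 1.3, 7.8]
grip_width: 0.158
```

```bash
python3 st.py|cut -c1-200
```

```text
10.95 p [ 0.5231 -0.0993  0.1096] q [ 0.5002  0.2795 -0.4564  1.839   0.1455  1.054  -1.1476] F [-2.7686  1.2826  7.7846] T [0.4857 0.6937 0.0169] w 0.15772438833408697
zang -65.01529886767348 tilt [ 0.0006 -0.0045 -1.    ]
tool delta [-0.0404 -0.0041  0.0013]
```

Request:
{"api": "play_rows", "payload": {"increments": "0.0003 0 0 0.02"}}

```text
clock: 11.05
position: [0.5232, -0.0993, 0.1096]
ee_rot: [0.385, 0.591, -0.388, 0.593]
ft_force: [-2.6, 0.9, 8.6]
grip_width: 0.157
```

```bash
python3 st.py|cut -c1-200
```

```text
11.05 p [ 0.5232 -0.0993  0.1096] q [ 0.4976  0.2791 -0.4535  1.8391  0.1446  1.0539 -1.1683] F [-2.6443  0.9055  8.6329] T [0.4795 0.814  0.273 ] w 0.15748476434211797
zang -66.23756591072394 tilt [ 0.0007 -0.0047 -1.    ]
tool delta [-0.0404 -0.004   0.0014]
```

Request:
{"api": "play_rows", "payload": {"increments": "0.0003 0 0 0.02"}}

```text
clock: 11.15
position: [0.5232, -0.0993, 0.1095]
ee_rot: [0.391, 0.587, -0.394, 0.589]
ft_force: [-3.3, 1.2, 7.7]
grip_width: 0.157
```

```bash
python3 st.py|cut -c1-200
```

```text
11.15 p [ 0.5232 -0.0993  0.1095] q [ 0.4951  0.2788 -0.4507  1.8393  0.1438  1.0536 -1.1885] F [-3.2714  1.2268  7.6786] T [0.4606 0.7442 0.3176] w 0.15745034183441695
zang -67.42794359240887 tilt [ 0.0007 -0.0048 -1.    ]
tool delta [-0.0405 -0.004   0.0015]
```

Request:
{"api": "play_rows", "payload": {"increments": "0.0003 0 0 0.02"}}

```text
clock: 11.25
position: [0.5232, -0.0993, 0.1095]
ee_rot: [0.397, 0.583, -0.4, 0.585]
ft_force: [-3.2, 1.0, 8.5]
grip_width: 0.161
```

```bash
python3 st.py|cut -c1-200
```

```text
11.25 p [ 0.5232 -0.0993  0.1095] q [ 0.4926  0.2784 -0.4479  1.8394  0.143   1.0535 -1.2086] F [-3.211   1.0303  8.5404] T [0.539  0.8078 0.2803] w 0.1612095486836077
zang -68.61132309267283 tilt [ 0.0007 -0.0049 -1.    ]
tool delta [-0.0404 -0.004   0.0016]
```

Request:
{"api": "play_rows", "payload": {"increments": "0.0003 0 0 0.015"}}

```text
clock: 11.35
position: [0.5232, -0.0993, 0.1096]
ee_rot: [0.402, 0.58, -0.404, 0.582]
ft_force: [-2.9, 0.6, 7.4]
grip_width: 0.158
```

```bash
python3 st.py|cut -c1-200
```

```text
11.35 p [ 0.5232 -0.0993  0.1096] q [ 0.4907  0.2781 -0.4458  1.8395  0.1424  1.0534 -1.2238] F [-2.898   0.6326  7.4499] T [0.6094 0.7648 0.3092] w 0.15784309573239266
zang -69.50449478560175 tilt [ 0.0007 -0.0051 -1.    ]
tool delta [-0.0404 -0.004   0.0017]
```

Request:
{"api": "play_rows", "payload": {"increments": "0.0003 0 0 0.003"}}

```text
clock: 11.45
position: [0.5232, -0.0993, 0.1096]
ee_rot: [0.403, 0.579, -0.405, 0.582]
ft_force: [-4.2, 0.2, 8.0]
grip_width: 0.161
```

```bash
python3 st.py|cut -c1-200
```

```text
11.45 p [ 0.5232 -0.0993  0.1096] q [ 0.4902  0.278  -0.4453  1.8395  0.1424  1.0534 -1.2273] F [-4.2087  0.1627  8.0419] T [0.5957 0.8017 0.3199] w 0.16112345001542272
zang -69.70186299259606 tilt [ 0.0007 -0.0052 -1.    ]
tool delta [-0.0404 -0.004   0.0016]
```

Request:
{"api": "play_rows", "payload": {"increments": "0.0003 0 0 -0.08;0.0003 0 0 -0.1;0.0003 0 0 -0.1;0.0003 0 0 -0.1;0.0003 0 0 -0.1;0.0003 0 0 -0.1"}}

```text
clock: 12.05
position: [0.5229, -0.099, 0.1095]
ee_rot: [0.213, 0.673, -0.217, 0.674]
ft_force: [-4.2, 1.2, 7.6]
grip_width: 0.156
```

```bash
python3 st.py|cut -c1-200
```

```text
12.05 p [ 0.5229 -0.099   0.1095] q [ 0.5601  0.2901 -0.5272  1.8363  0.172   1.0589 -0.6513] F [-4.2222  1.1857  7.606 ] T [ 0.4246  0.8372 -0.0989] w 0.15621358963017842
zang -35.393084903357575 tilt [ 0.     -0.0054 -1.    ]
tool delta [-0.0405 -0.0043 -0.0005]
```

Request:
{"api": "play_rows", "payload": {"increments": "0.0003 0 0 -0.1;0.0003 0 0 -0.1;0.0003 0 0 -0.1;0.0003 0 0 -0.1;0.0003 0 0 -0.1"}}

```text
clock: 12.55
position: [0.5225, -0.0989, 0.1095]
ee_rot: [0.033, 0.706, -0.037, 0.706]
ft_force: [-4.1, 1.7, 8.2]
grip_width: 0.16
```

```bash
python3 st.py|cut -c1-200
```

```text
12.55 p [ 0.5225 -0.0989  0.1095] q [ 0.6232  0.303  -0.6015  1.8334  0.2005  1.0652 -0.1531] F [-4.0599  1.6672  8.1952] T [ 0.417  0.83  -0.079] w 0.15995475902627573
zang -5.621769837124667 tilt [-0.0009 -0.0055 -1.    ]
tool delta [-0.0405 -0.0036 -0.0022]
```

Request:
{"api": "play_rows", "payload": {"increments": "0.0003 0 0 -0.08;0.0003 0 0 -0.07;0.0003 0 0 -0.06"}}

```text
clock: 12.85
position: [0.5224, -0.0989, 0.1095]
ee_rot: [-0.045, 0.706, 0.041, 0.705]
ft_force: [-4.6, 1.7, 9.2]
grip_width: 0.158
```

```bash
python3 st.py|cut -c1-200
```

```text
12.85 p [ 0.5224 -0.0989  0.1095] q [ 0.6506  0.3094 -0.6342  1.8321  0.2138  1.0684  0.0567] F [-4.6107  1.737   9.2099] T [ 0.4561  0.8592 -0.0116] w 0.15842304971829607
zang 6.964213581262317 tilt [-0.0013 -0.0056 -1.    ]
tool delta [-0.0405 -0.003  -0.0028]
```

Request:
{"api": "play_rows", "payload": {"increments": "0.0003 0 0 0"}}

```text
clock: 12.95
position: [0.5223, -0.0989, 0.1094]
ee_rot: [-0.046, 0.706, 0.042, 0.705]
ft_force: [-2.8, 0.5, 8.6]
grip_width: 0.157
```

```bash
python3 st.py|cut -c1-200
```

```text
12.95 p [ 0.5223 -0.0989  0.1094] q [ 0.651   0.3095 -0.6346  1.8321  0.214   1.0685  0.0586] F [-2.8496  0.5096  8.6355] T [0.4639 0.7747 0.0617] w 0.15738081358772651
zang 7.078835421991544 tilt [-0.0014 -0.0056 -1.    ]
tool delta [-0.0405 -0.003  -0.0028]
```

Request:
{"api": "play_rows", "payload": {"increments": "-0.001 0 0 0;-0.0015 0 0 0;-0.0015 0 0 0"}}

```text
clock: 13.25
position: [0.5224, -0.0989, 0.1135]
ee_rot: [-0.045, 0.706, 0.042, 0.705]
ft_force: [-1.5, 1.2, 4.1]
grip_width: 0.158
```

Request:
{"api": "play_rows", "payload": {"increments": "-0.0015 0 0 0;-0.0015 0 0 0;-0.0015 0 0 0"}}

```text
clock: 13.55
position: [0.5223, -0.0989, 0.1182]
ee_rot: [-0.045, 0.706, 0.042, 0.705]
ft_force: [-1.6, 0.9, 2.7]
grip_width: 0.156
```

```bash
python3 st.py|cut -c1-200
```

```text
13.55 p [ 0.5223 -0.0989  0.1182] q [ 0.6546  0.2986 -0.6371  1.824   0.2051  1.0851  0.065 ] F [-1.6454  0.9253  2.7434] T [0.2955 0.1995 0.0778] w 0.1558543028863415
zang 7.0451629380251015 tilt [-0.0015 -0.0052 -1.    ]
tool delta [-0.0318 -0.0029 -0.0027]
```

Request:
{"api": "play_rows", "payload": {"increments": "-0.0015 0 0 0;-0.0012 0 0 0"}}

```text
clock: 13.75
position: [0.5223, -0.0989, 0.1211]
ee_rot: [-0.045, 0.706, 0.042, 0.705]
ft_force: [-0.8, 1.9, 2.4]
grip_width: 0.161
```

```bash
python3 st.py|cut -c1-200
```

```text
13.75 p [ 0.5223 -0.0989  0.1211] q [ 0.6558  0.2951 -0.638   1.8212  0.2024  1.0907  0.067 ] F [-0.8242  1.908   2.4313] T [0.2945 0.2196 0.0938] w 0.1608852955708461
zang 7.042632527561227 tilt [-0.0015 -0.0051 -1.    ]
tool delta [-0.0288 -0.003  -0.0028]
```

Request:
{"api": "play_rows", "payload": {"increments": "0 0 0 0;0 0 0 0;0 0 0 0", "hand": 0}}

```text
clock: 14.05
position: [0.5222, -0.0995, 0.1207]
ee_rot: [-0.045, 0.706, 0.041, 0.705]
ft_force: [-0.4, 0.1, -0.3]
grip_width: 0.501
```

```bash
python3 st.py|cut -c1-200
```

```text
14.05 p [ 0.5222 -0.0995  0.1207] q [ 0.6561  0.2954 -0.6374  1.8217  0.2032  1.09    0.067 ] F [-0.3997  0.0726 -0.2901] T [ 0.0295  0.0242 -0.0259] w 0.5013829145206049
zang 7.020870386624158 tilt [-0.0016 -0.0057 -1.    ]
tool delta [-0.0293 -0.0024 -0.0025]
```

Open fully, then rise and look.

Request:
{"api": "play_rows", "payload": {"increments": "0 0 0 0;0 0 0 0;-0.02 0 0 0;-0.03 0 0 0;-0.03 0 0 0;-0.04 0 0 0;0 0 0 0", "hand": -0.9}}

```text
clock: 14.75
position: [0.5212, -0.0988, 0.2432]
ee_rot: [-0.045, 0.708, 0.042, 0.704]
ft_force: [0.7, 0.2, -0.0]
grip_width: 0.949
```

```bash
python3 st.py; python3 - <<'E'
from h import *; import cv2
o=get_obs();c=camera("wrist");cv2.imwrite("pics/w3.png",c["img"])
R=Ro.from_quat(o["ee_rot"]).as_matrix();M=c["tool_from_camera"]
Rc=R@M[:3,:3];tc=o["position"]+R@M[:3,3]
c["R"]=Rc.T;c["t"]=-Rc.T@tc
import pickle;pickle.dump(c,open("w3.pkl","wb"))
p=proj(c,(.521,-.1,.14));u,v=map(int,p-50);print(u,v)
cv2.imwrite("pics/c4.png",cv2.convertScaleAbs(cv2.resize(c["img"][v:v+100,u:u+100],(600,600),interpolation=2),alpha=2,beta=10))
s=camera("side");cv2.imwrite("pics/s4.png",cv2.resize(s["img"][150:300,180:340],(640,600),interpolation=2))
E
```

```text
14.75 p [ 0.5212 -0.0988  0.2432] q [ 0.6878  0.181  -0.6565  1.6727  0.118   1.3319  0.1334] F [ 0.7148  0.1577 -0.0414] T [ 0.0355 -0.0419 -0.0026] w 0.9493656384562877
zang 7.034381675359263 tilt [-0.0055 -0.0043 -1.    ]
tool delta [ 0.0933 -0.0027 -0.001 ]
232 166
```

View pics/c4.png

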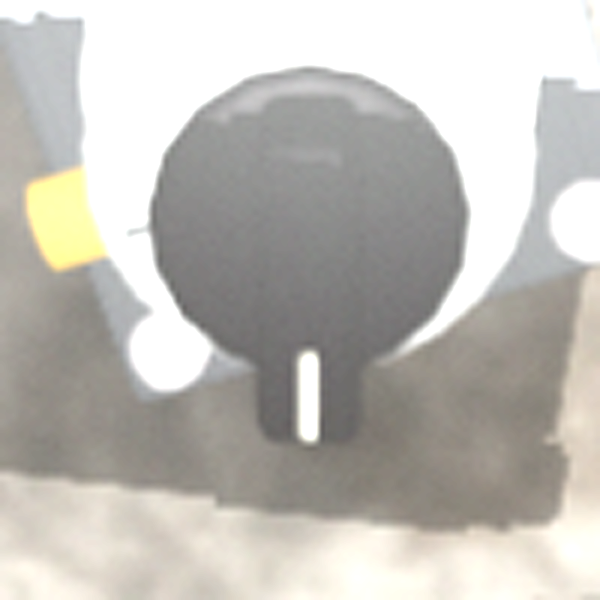

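View pics/s4.png

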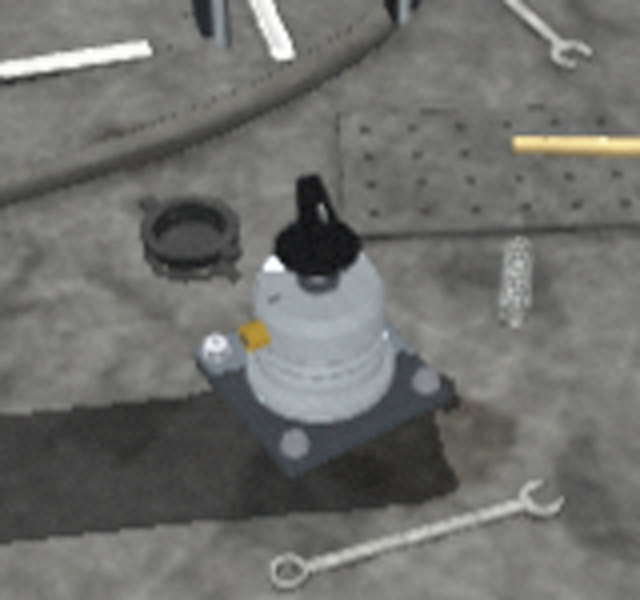

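View pics/w3.png

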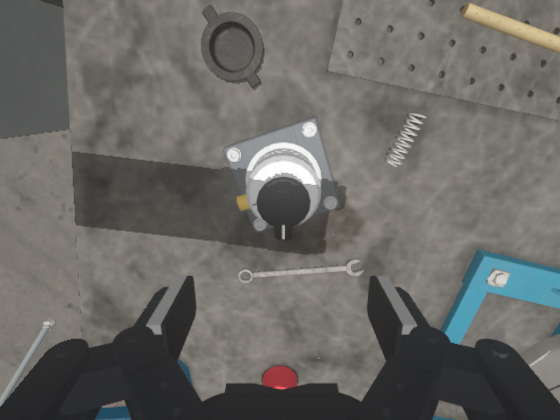

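```bash
python3 - <<'E'
from h import *; import pickle
c=pickle.load(open("w3.pkl","rb"))
for z in (.108,.096):
  l,r=[ray(c,232+u/6-.4,166+220/6-.4,z) for u in(150,469)];print(z,np.linalg.norm(l-r))
m=[ray(c,232+308/6-.4,166+v/6-.4,.14) for v in(350,440)];print(m,np.degrees(np.arctan2(*(m[1]-m[0])[[1,0]])))
from workcell import workorder
print(workorder.hand_in())
E
```

```text
0.108 0.04649745798051461
0.096 0.04856151319807546
[array([ 0.52235606, -0.10650838,  0.14      ]), array([ 0.5239461 , -0.11930204,  0.14      ])] -82.91537660672692
the job is handed in; nothing more can be done
None
```

The damper's adjuster is set to three clicks out from the stop, sprung up and locked, and the job is handed in at about 15 s of the 64 s allowed. No verdict was reported.

- **Pushing down:** I gripped the finger bar at 25 N and pushed down. The knob bottomed after about 12.5 mm, with the force briefly reaching 13 N. I then held it down at about 8 N while turning.
- **Stop:** I turned clockwise about 147°, which brought it from click 6 to the stop. The torque there settled at about 0.3 N m, above the 0.1 to 0.2 N m of a click. I estimate it went about 0.07 rad into the stop's give, against the 0.15 rad that breaks it.
- **Counting out:** I turned back anticlockwise to the third click, where the torque dropped to about zero. I let it rise while still gripped, then opened the fingers and moved the arm clear.

**Last checks:**
- **Angle:** the mark points at -82.9°, against about -82.6° expected for click 3. That puts the adjuster at about 1.25 rad against the 1.257 wanted.
- **Height:** the knob looked up in the pictures. Its flange measured 46.5 mm if up and 48.6 mm if still down. The same method gave 46.2 mm at the start, when it was up, so it is up. I could not measure the height to the 1.5 mm limit directly.
- **Loose parts:** by eye, the float bowl, spanner and spring are where they were. The wrist force read near zero once the arm was clear.

Nothing failed. The only disagreement was 1 to 3° between views in the bar's starting angle, before it was gripped.

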